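# Snap the filter cartridge into the bench dust box

### The arm

A 6-joint arm with a two-finger parallel gripper is mounted at the origin on the work surface. World frame = base frame: x ahead of the robot, y to its left, z up, the work surface at z = 0. Lengths are in m, angles in rad, forces in N, time in s.
With the tool pointing down it reaches from about 0.25 to 0.725 m from the base axis. Payload 4 kg.
Tool frame: the origin (TCP) lies between the finger pads; the fingertips stand 8 mm ahead of it and the grasp point (between the pads) lies 11 mm behind it; z points along the fingers, y is the line along which they close (so a half turn about z gives the same grasp; the last joint's range is limited). The gripper opens to 85 mm and grips with 20 to 120 N. Pads are 22 mm wide; open, the fingers measure 114 mm over their backs; the gripper's body (76 mm by 85 mm) begins 54 mm behind the grasp point. The pads swing forward as they close: fully open they stand 13 mm farther back than shut.
Start: joints at [1.126, 0.241, 0.005, 1.335, 0, 1.571], TCP at [0.215, 0.451, 0.203] pointing down, gripper open.
Joint ranges: [-2.72, 2.72], [-1.05, 1.87], [-1.09, 1.28], [-1.99, 2.15], [-1.42, 1.44], [-3.14, 3.14]. Speed limits (rad/s): [2.79, 2.79, 3.14, 3.14, 3.14, 3.14].

### API

Orientations are given as a unit quaternion [x, y, z, w].
In Python, from workcell import status, viewer, bot gives the robot as it stands.
- The arm moves only by the tool servo_tool, never from a script. Its argument "commands" is a list of rows, each a list of 5 numbers: the finger opening in mm, from 0 to 85.4, then the shift along the tool's x, y, z in mm, then the turn about the tool's z in rad. A call has 1 to 20 rows; each row shifts and turns the commanded pose from where the row before left it, along the tool's axes as they then stand; what a row does not reach is not made up. A row lasts 1/8 s, in which the tool goes at most 62.5 mm and 10.7 degrees, less where a joint would pass 70% of its speed; a pose out of reach is approached as far as the arm can. A call is refused whole if a number of a shift passes 62.5 or a number of a turn 0.188, either way. A call with a gripper value outside its range is refused whole. The fingers move at their own pace and stop on an object; the grip force is fixed at half the most. Time passes only in rows, so rows that do not move let the fingers close. It gives the time, the measured TCP pose, the force, the opening and the grip force at its end, in the units of the state.
- status.get_obs(): the state, without advancing time (a new reading comes with each control period).
- viewer.camera(name): name is "scene" or "top" or "wrist"; returns (picture, depth): 400x640x3 uint8, red, green, blue; 400x640 float32, m along the optical axis (not along the pixel's ray), 0 where there is no reading.
- viewer.get_calibration(name): a dict with "camera_matrix" (3x3 intrinsics, pixels), "R" (3x3) and "t" (3): a world point X has camera coordinates R X + t; the wrist camera has in their place "T_tool_cam" (4x4, takes a point from camera to tool coordinates, whose origin is the TCP and whose axes are the flange's). Camera axes: x right, y down, z forward; pixel columns grow to the right and rows downward; lengths in m; the calibration is good to about 2 mm. The wrist camera is an equidistant fisheye: a pixel r from the principal point sees the ray r / f radians off the axis. A picture is of the moment at which its call begins: read the wrist's pose just before it. get_calibration takes no time and is no camera call.
- bot.job_done(): hands the job in; it is judged then, once.
Trained networks look in the newest picture that a camera, given by its name, has taken for a name from the list of things; names that differ only in an ending like _2 or _b are one class to them, and where a whole thing is asked for, a point or a joint stands for the part that bears it (a point fixed in the world has none). Each returns a list of dicts, best first, with "p" (0 to 1); they miss things now and then, are a little off and sometimes report something else, mostly with a low value. They report only what shows in the picture. A call takes as long as a camera call. They do not tell look-alikes from the thing itself.
- viewer.masks_of(camera, label): "mask" (400x640 bool, what is visible of it) and "pixel" ([row, column] in pixels, amid what is visible of it).
- viewer.spot_point(camera, label): "pixel" ([row, column] in pixels: a listed point, or the origin of a listed thing).
The state is a dict: "clock": time; "joint_pos": joint angles; "joint_vel": joint speeds; "tau": joint torques, N m; "eef_pos": TCP position; "tool_rot": TCP orientation; "ft_force": force on the tool from outside, world axes, zero at the start; "ft_torque": the same for the moment, N m; "grip_width": finger opening in m; "grasp_force": force on a finger pad.
Only numpy, scipy, OpenCV 4.12 (cv2) and the standard library are available. Lean on these libraries where they do the work, as an engineer would, in place of code of your own. Each camera call takes 0.05 s, during which the arm holds its last target. There are 200 camera calls.

### The job

Lift the hood of the grey dust-filter box open by its tab until it rests back on its stop. Then take the rectangular filter cartridge by its rib, set it into the box's seat and press it straight down until it clicks past the spring catches. Finish while still holding it by the rib and pressing it firmly down into the springy seal: do not let go. Leave the other things on the table where they are.

Things in the scene. Friction and masses are not known exactly. Their poses are not given: they have to be found in the camera images.
- filterbox: grey bench dust-filter box, 160 (x) by 150 mm (y), rim 60 mm high, fixed, closed at first by a white hood. Origin: centre of its underside; x points to the hinge side, y along the hinge, z up. The sunk seat for the cartridge is in the middle of its top
- seat (a point): middle of the seat's mouth, at rim height (60 mm above the table), on the box's vertical centre line. The seat is 103 mm along the box's x by 81 mm along y, with sloped lead-in edges that widen it to 117 x 95 mm at the rim (slope from 46 to 60 mm height)
- catch_a (a joint): outward travel in m of the sprung steel roller at the hinge end of the seat (0 at rest), centre 34 mm high, standing 6.5 mm into the seat. The cartridge spreads both on its way down: they touch its end lips when its underside is about 40 mm above the table, resist with about 10 N in all, then snap over the lips: the force drops and turns to a pull
- catch_b (a joint): the same for the roller at the opposite end. Clicked home and not pressed, the cartridge's underside is 21 to 24 mm above the table
- hood (a joint): hinge angle of the hood in rad: 0 closed, 1.9 resting on its stop, leaning back 19 degrees past upright. Let go well before upright it falls shut; past about 1.5 it falls open by itself. About 1.5 N at the tab lifts it
- hood_tab (a point): grip point on the pull tab of the hood (white, 156 x 146 x 34 mm high). The tab sticks out 45 mm from the middle of the hood's front (the box's -x side), 24 mm wide along y, 8 mm thick. This point is mid-width and mid-thickness, 26 mm from the hood, 182 mm from the hinge and 8 mm above hinge height when closed (70 mm above the table, nothing under it). It moves with the hood
- hood_hinge (a point): middle of the hood's hinge line, 62 mm above the table, 78 mm from the box's centre towards its x; the line runs along the box's y
- cartridge: the rectangular white filter cartridge: flat slab 96 mm (its x) by 76 mm (its y), 10 mm thick, but 4 mm at the 8 mm wide end lips, with a grip rib along x on top, 66 mm long, 14 mm thick and 45 mm high (top 55 mm above the underside); weight about 0.15 kg. Origin: centre of its underside, z up. It goes into the seat rib up, its long side along the box's x, either way round
- seal (a joint): how far the springy seal on the seat's floor is pressed down, in m: 0 free, 0.006 fully squashed. It pushes back with 2 N per mm. Free, its top is 22.5 mm above the table, so the clicked-in cartridge just touches it; pressing the cartridge lower squashes it
- round_cartridge: bystander: round white filter disc, 74 mm across, 10 mm thick, with a grip rib (50 x 14 x 45 mm high) on top; does not fit; origin centre of its underside
- spray_can: bystander: upright can, 66 mm across, about 180 mm tall; origin centre of its underside
- tower_model: bystander: white model tower, 60 x 60 mm base, 112 mm tall; origin centre of its underside
- house_model: bystander: white model houses on a 100 x 70 mm board, 58 mm tall; origin centre of its underside
- glue_jar: bystander: small clear jar, 56 mm across, 70 mm tall; origin centre of its underside
- screwdriver: bystander: screwdriver lying on the table; origin under it
- cup: bystander: white mug, 76 mm across, 90 mm tall; origin centre of its underside
- foam_offcut: bystander: white block 70 x 40 x 30 mm; origin centre of its underside
There are look-alikes about, which are no part of the job. Leave any orange or pink look-alike of the cartridge alone.

How it is judged:
By the outcome, as a careful person would: the job done as asked, in the order asked, and still so for the second after the job is handed in, while the arm keeps its last pose, push and grip.
It also fails if it takes over 72 s, if anything falls off the work surface, if the arm or the gripper's body presses on something with over 40 N, if the wrist force passes 120 N, or if a joint passes its speed limit or range.

## Working session

There is one attempt and no reset: what is moved stays moved. The work goes in short steps, Python scripts to look and compute and a tool call to move; the robot and the scene stay as the last step left them, time stands still between calls to the robot, and variables do not carry over. Pictures are saved under pics/ and viewed, at most 10 in all, crops included, and the job is handed in when it is done.

Besides the shell and the picture viewer there is one more tool, called after "Request:" as name([rows], argument=value, ...), one row to a line, values as JSON. servo_tool: Moves the arm, as the interface text tells. Its arguments: {"type":"object","properties":{"commands":{"type":"array"}},"required":["commands"]}

```bash
mkdir -p pics; cat > h.py <<'E'
import numpy as np, cv2
from workcell import status, viewer, bot
def pts(cam,depth):
    c=viewer.get_calibration(cam);K=np.array(c["camera_matrix"]);R=np.array(c["R"]);t=np.array(c["t"])
    v,u=np.mgrid[0:400,0:640]
    P=np.stack([(u-K[0,2])/K[0,0]*depth,(v-K[1,2])/K[1,1]*depth,depth],-1)
    return (P-t)@R
def save(n,im): cv2.imwrite(f"pics/{n}.png",im[...,::-1])
E
python3 - <<'E'
from h import *
o=status.get_obs();print({k:np.round(v,3) for k,v in o.items()})
ims=[]
for c in("top","scene"):
    im,d=viewer.camera(c);np.savez(f"{c}.npz",im=im,d=d);W=pts(c,d);save(c,im)
    for l in("filterbox","hood","hood_tab","hood_hinge","cartridge","round_cartridge","cup","foam_offcut","tower_model","house_model"):
        for r in viewer.masks_of(c,l)[:4]:
            m=r["mask"]&(d>0);X=W[m]
            if len(X): print(c,l,round(r["p"],2),np.round(r["pixel"]),m.sum(),np.round(np.median(X,0),3),np.round(X.min(0),3),np.round(X.max(0),3))
    for l in("hood_tab","hood_hinge","seat","cartridge"):
        print(c,l,[(round(r["p"],2),np.round(r["pixel"]),np.round(W[tuple(np.int32(r["pixel"]))],3)) for r in viewer.spot_point(c,l)[:3]])
E
```

```text
{'clock': np.float64(0.0), 'joint_pos': array([1.126, 0.241, 0.004, 1.335, 0.   , 1.571]), 'joint_vel': array([ 0.   ,  0.001, -0.   ,  0.   ,  0.   , -0.001]), 'tau': array([-1.0000e-03, -3.7232e+01,  2.5241e+01,  1.7000e-02, -0.0000e+00,
        0.0000e+00]), 'eef_pos': array([0.215, 0.451, 0.202]), 'tool_rot': array([ 0.221,  0.975, -0.001, -0.   ]), 'ft_force': array([-0.237,  0.244, -0.244]), 'ft_torque': array([-0.058,  0.   ,  0.001]), 'grasp_force': np.float64(0.0), 'grip_width': np.float64(0.085)}
top hood 0.61 [213. 376.] 2244 [ 0.482 -0.186  0.095] [ 0.404 -0.298 -0.007] [ 0.573 -0.069  0.106]
top hood_tab 0.95 [210. 376.] 2076 [ 0.484 -0.189  0.096] [ 0.407 -0.274  0.041] [ 0.566 -0.072  0.106]
top hood_hinge 0.64 [215. 377.] 2248 [ 0.482 -0.184  0.095] [ 0.4   -0.284 -0.01 ] [ 0.566 -0.072  0.106]
top hood_hinge 0.18 [149. 237.] 233 [0.719 0.288 0.022] [ 0.699  0.232 -0.004] [0.747 0.425 0.033]
top cartridge 0.89 [268. 204.] 614 [0.294 0.413 0.01 ] [ 0.24   0.375 -0.006] [0.343 0.465 0.06 ]
top cartridge 0.77 [254. 308.] 591 [0.348 0.036 0.01 ] [ 0.295 -0.023 -0.005] [0.
[... 2716 characters left out ...]
36 0.448 0.029] [ 0.595  0.424 -0.003] [0.671 0.483 0.036]
scene tower_model 0.83 [286. 332.] 556 [ 0.784 -0.042  0.061] [ 0.731 -0.073 -0.001] [ 0.804 -0.003  0.116]
scene house_model 0.89 [195. 190.] 645 [ 0.375 -0.391  0.016] [ 0.289 -0.439 -0.003] [ 0.414 -0.357  0.061]
scene hood_tab [(0.94, array([195., 292.]), array([ 0.478, -0.09 ,  0.072]))]
scene hood_hinge [(0.96, array([212., 234.]), array([ 0.514, -0.262,  0.095]))]
scene seat [(0.69, array([206., 260.]), array([ 0.51 , -0.186,  0.095]))]
scene cartridge [(0.95, array([156., 386.]), array([0.342, 0.261, 0.016])), (0.92, array([143., 419.]), array([0.304, 0.402, 0.009])), (0.88, array([170., 321.]), array([0.351, 0.032, 0.011]))]
```

View pics/top.png

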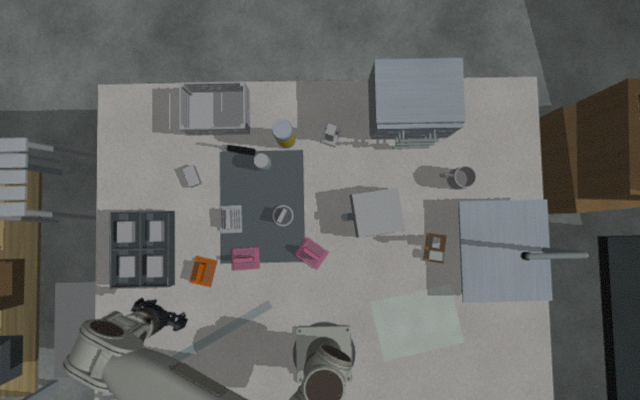

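View pics/scene.png

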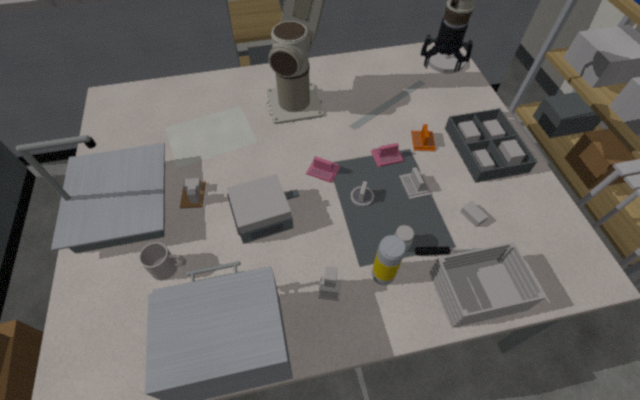

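```bash
python3 - <<'E'
from h import *
def rect(p):
    (c,s,a)=cv2.minAreaRect(np.float32(p*1000)); return np.round(c,1),np.round(s,1),round(a,1)
for c in("top","scene"):
    z=np.load(c+".npz");im,d=z["im"],z["d"];W=pts(c,d)
    def box(x0,x1,y0,y1,z0,z1): return (d>0)&(W[...,0]>x0)&(W[...,0]<x1)&(W[...,1]>y0)&(W[...,1]<y1)&(W[...,2]>z0)&(W[...,2]<z1)
    for n,b in dict(hood=(.38,.6,-.3,-.09,.088,.11),tab=(.4,.6,-.11,-.04,.055,.085),cart_all=(.4,.54,.25,.38,.006,.07),slab=(.4,.54,.25,.38,.005,.015),rib=(.4,.54,.25,.38,.045,.07),table=(.4,.6,.2,.25,-.02,.02)).items():
        m=box(*b);X=W[m]
        if len(X)>3: print(c,n,len(X),rect(X[:,:2]),np.round(X.mean(0),3))
z=np.load("top.npz");im=z["im"]
a=cv2.resize(im[195:290,180:330],None,fx=5,fy=5,interpolation=cv2.INTER_CUBIC);save("crop",a)
E
```

```text
top hood 2026 (array([ 485.9, -191.4]), array([145.8, 157.2]), 7.7) [ 0.485 -0.191  0.096]
top tab 105 (array([503.1, -89.1]), array([88.5, 40.9]), 0.2) [ 0.48  -0.093  0.072]
top cart_all 486 (array([470.8, 314.2]), array([127.4, 134.6]), 89.5) [0.473 0.318 0.019]
top slab 388 (array([469.2, 314.2]), array([127.4, 138.2]), 89.5) [0.473 0.317 0.009]
top rib 84 (array([474.1, 320.7]), array([62.2, 15.9]), 1.8) [0.474 0.32  0.054]
top table 779 (array([499.2, 224.9]), array([197.2,  49.4]), 0.0) [ 0.499  0.225 -0.   ]
scene hood 2264 (array([ 488.3, -190. ]), array([149.9, 155.9]), 7.9) [ 0.493 -0.19   0.096]
scene tab 119 (array([506. , -88.9]), array([92.7, 41.5]), 0.1) [ 0.486 -0.091  0.073]
scene cart_all 524 (array([473.7, 318.7]), array([109.7, 101.2]), 23.4) [0.483 0.316 0.022]
scene slab 366 (array([471.1, 307.7]), array([123.5, 140.7]), 81.0) [0.482 0.314 0.01 ]
scene rib 93 (array([477.6, 319.4]), array([65.4, 15.4]), 1.9) [0.479 0.32  0.054]
scene table 774 (array([500., 225.]), array([199.8,  49.7]), 0.1) [0.504 0.225 0.001]
```

View pics/crop.png

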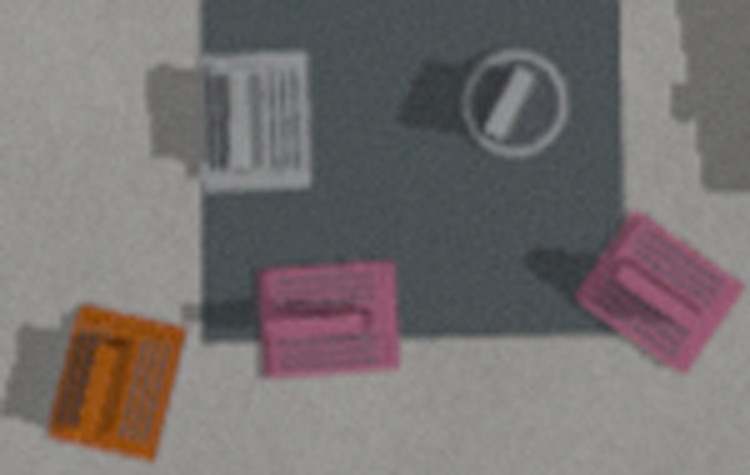

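The thing meant is the white rectangular cartridge at top (219,231). It is the only rectangular white one. The round one is at (216,283), the pink ones at (258,245) and (252,312), and the orange one at (270,203). The box is at about (0.487, -0.191), with its tab towards world +y.

Request:
servo_tool([
  [85, -38.8, -31.2, 0, 0],
  [85, -38.8, -31.2, 0, 0],
  [85, -38.8, -31.2, 0, 0],
  [85, -38.8, -31.2, 0, 0],
  [85, -38.8, -31.2, 0, 0],
  [85, -38.8, -31.2, 0, 0],
  [85, -38.8, -31.2, 0, 0],
  [85, -38.8, -31.2, 0, 0],
  [85, -38.8, -31.2, 0, 0],
  [85, -38.8, -31.2, 0, 0],
  [85, -38.8, -31.2, 0, 0],
  [85, -38.8, -31.2, 0, 0],
  [85, 0, 0, 0, 0.165],
  [85, 0, 0, 0, 0.165],
  [85, 0, 0, 0, 0.165],
  [85, 0, 0, 0, 0.165],
  [85, 0, 0, 0, 0.165],
  [85, 0, 0, 0, 0.165],
  [85, 0, 0, 0, 0],
])

```text
clock: 3.88
eef_pos: [0.4743, -0.087, 0.2028]
tool_rot: [0.657, 0.754, -0.0, 0.0]
ft_force: [0.1, -0.9, -0.3]
grip_width: 0.0851
grasp_force: 0.0
```

```bash
cat >> h.py <<'E'
from scipy.spatial.transform import Rotation as Ro
def pose():
    o=status.get_obs();R=Ro.from_quat(o["tool_rot"]).as_matrix();return o,R,np.array(o["eef_pos"])
def yaw(R): return np.degrees(np.arctan2(R[1,1],R[0,1]))
def to_tool(R,p,target): return np.round(1000*R.T@(np.array(target)-p),1)
def wrist():
    o,R,p=pose();im,d=viewer.camera("wrist");c=viewer.get_calibration("wrist")
    K=np.array(c["camera_matrix"]);T=np.array(c["T_tool_cam"]);v,u=np.mgrid[0:400,0:640]
    x=(u-K[0,2])/K[0,0];y=(v-K[1,2])/K[1,1];r=np.hypot(x,y)+1e-9;t=np.tan(np.minimum(r,1.5))
    P=np.stack([x/r*t*d,y/r*t*d,d],-1)
    W=(P@T[:3,:3].T+T[:3,3])@R.T+p
    return im,d,W
def rect(p):
    (c,s,a)=cv2.minAreaRect(np.float32(p*1000)); return np.round(c,1),np.round(s,1),round(a,1)
def sel(W,d,x0,x1,y0,y1,z0,z1): return (d>0)&(W[...,0]>x0)&(W[...,0]<x1)&(W[...,1]>y0)&(W[...,1]<y1)&(W[...,2]>z0)&(W[...,2]<z1)
E
python3 - <<'E'
from h import *
o,R,p=pose();print(p,yaw(R),o["joint_pos"])
im,d,W=wrist();save("w1",im)
m=sel(W,d,.43,.52,-.11,-.03,.062,.082)
X=W[m];print(m.sum(),rect(X[:,:2]),X.mean(0),X.min(0),X.max(0))
m=sel(W,d,.38,.6,-.3,-.09,.088,.11);print(m.sum(),rect(W[m][:,:2]))
print(viewer.spot_point("wrist","hood_tab")[:2])
for r in viewer.spot_point("wrist","hood_tab")[:1]: print(W[tuple(np.int32(r["pixel"]))])
E
```

```text
[ 0.47432613 -0.08699207  0.20280409] 7.901818749543839 [-1.81355674e-01  2.05471860e-01 -4.01670078e-02  1.32517270e+00
 -4.34947794e-05  1.25152790e+00]
1014 (array([490.2, -89.4]), array([57.1, 43.3]), 3.2) [ 0.47711555 -0.09010341  0.07352417] [ 0.46061195 -0.10999175  0.06234106] [ 0.51991618 -0.06819686  0.08175605]
16897 (array([ 487.9, -191.5]), array([147.2, 158.3]), 7.7)
[{'pixel': [183.9, 322.0], 'p': 0.62}]
[ 0.47375352 -0.08641058  0.07365206]
```

View pics/w1.png

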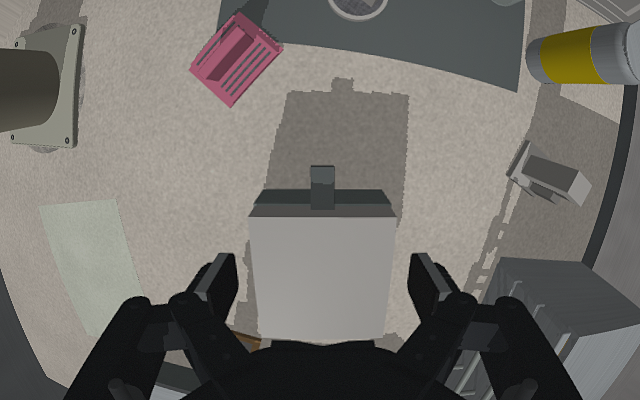

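Request:
servo_tool([
  [85, 0, 0, 24, 0],
  [85, 0, 0, 24, 0],
  [85, 0, 0, 24, 0],
  [85, 0, 0, 24, 0],
  [85, 0, 0, 24, 0],
  [85, -1, 0, 24, 0],
  [85, 0, 0, 0, 0],
  [10, 0, 0, 0, 0],
  [10, 0, 0, 0, 0],
  [10, 0, 0, 0, 0],
  [10, 0, 0, 0, 0],
  [10, 0, 0, 0, 0],
  [10, 0, 0, 0, 0],
  [10, 0, 0, 0, 0],
])

```text
clock: 5.78
eef_pos: [0.4744, -0.088, 0.0588]
tool_rot: [0.657, 0.754, -0.0, -0.0]
ft_force: [0.4, 0.4, -0.2]
grip_width: 0.0102
grasp_force: 0.0
```

```bash
python3 - <<'E'
import numpy as np
th=np.r_[np.linspace(0,1.86,32)]
# tool -x toward hinge, -z up ; tab at (-182,+8) from hinge
x=-182*np.cos(th)+8*np.sin(th); z=182*np.sin(th)+8*np.cos(th)
print(np.round(np.c_[th[1:],-np.diff(x),-np.diff(z)],1).tolist())
E
```

```text
[[0.1, -0.8, -10.9], [0.1, -1.5, -10.8], [0.2, -2.1, -10.7], [0.2, -2.7, -10.6], [0.3, -3.4, -10.4], [0.4, -4.0, -10.2], [0.4, -4.6, -9.9], [0.5, -5.2, -9.6], [0.5, -5.7, -9.3], [0.6, -6.3, -8.9], [0.7, -6.8, -8.5], [0.7, -7.3, -8.1], [0.8, -7.8, -7.7], [0.8, -8.2, -7.2], [0.9, -8.7, -6.7], [1.0, -9.0, -6.1], [1.0, -9.4, -5.6], [1.1, -9.7, -5.0], [1.1, -10.0, -4.4], [1.2, -10.2, -3.8], [1.3, -10.5, -3.2], [1.3, -10.6, -2.6], [1.4, -10.8, -1.9], [1.4, -10.9, -1.3], [1.5, -10.9, -0.6], [1.6, -10.9, 0.0], [1.6, -10.9, 0.7], [1.7, -10.8, 1.3], [1.7, -10.7, 2.0], [1.8, -10.6, 2.6], [1.9, -10.4, 3.3]]
```

```bash
python3 - <<'E'
from h import *
im,d,W=wrist();save("w2",im)
im2,d2=viewer.camera("scene")
W2=pts("scene",d2)
a=cv2.resize(im2[130:270,190:350],None,fx=4,fy=4,interpolation=cv2.INTER_CUBIC)
save("w2",np.hstack([cv2.resize(im[:,160:480],(400,500)),a[:500,:400]]))
m=sel(W2,d2,.38,.6,-.3,-.09,.088,.2);print(m.sum(),W2[m].mean(0),W2[m].max(0))
E
```

```text
2343 [ 0.49317671 -0.18675806  0.09836791] [ 0.57217157 -0.09001744  0.19793188]
```

View pics/w2.png

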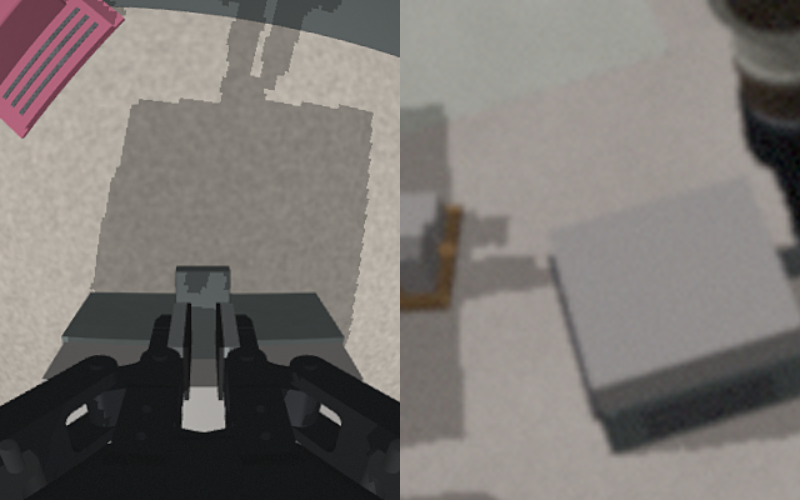

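```bash
python3 - <<'E'
from h import *
o,R,p=pose();print(p,o["grip_width"],o["joint_pos"])
im,d,W=wrist()
# col in crop u=160+px*0.8, row=py*0.8
for v in range(210,330,8):
    print(v,[tuple(np.round((np.array(W[v,u])-p)@R*1000).astype(int)) for u in (300,306,312,322,332,338,346)])
E
```

```text
[ 0.47442978 -0.08794099  0.05876042] 0.009990845145454796 [-1.83286397e-01  3.22480392e-01 -2.83676706e-01  9.64760369e-01
  7.50245733e-06  1.25152049e+00]
210 [(np.int64(-4), np.int64(-18), np.int64(59)), (np.int64(-4), np.int64(-13), np.int64(59)), (np.int64(-4), np.int64(-8), np.int64(60)), (np.int64(-4), np.int64(0), np.int64(60)), (np.int64(-3), np.int64(7), np.int64(58)), (np.int64(-4), np.int64(12), np.int64(59)), (np.int64(-4), np.int64(19), np.int64(60))]
218 [(np.int64(17), np.int64(-12), np.int64(-14)), (np.int64(18), np.int64(-9), np.int64(-15)), (np.int64(18), np.int64(-6), np.int64(-16)), (np.int64(18), np.int64(0), np.int64(-15)), (np.int64(18), np.int64(5), np.int64(-15)), (np.int64(17), np.int64(8), np.int64(-14)), (np.int64(-10), np.int64(19), np.int64(59))]
226 [(np.int64(-17), np.int64(-18), np.int64(60)), (np.int64(13), np.int64(-9), np.int64(-15)), (np.int64(13), np.int64(-6), np.int64(-15)), (np.int64(13), np.int64(0), np.int64(-16)), (np.int64(14), np.int64(5), np.int64(-17)), (np.int64(13), np.int64(8), np.int64(-15)), (np.int64(-17), np.int64(19), np.int64
[... 3114 characters left out ...]
), np.int64(-66)), (np.int64(12), np.int64(8), np.int64(-85))]
314 [(np.int64(16), np.int64(-7), np.int64(-95)), (np.int64(0), np.int64(-6), np.int64(-74)), (np.int64(-29), np.int64(-6), np.int64(-37)), (np.int64(-30), np.int64(0), np.int64(-37)), (np.int64(-30), np.int64(5), np.int64(-37)), (np.int64(-6), np.int64(6), np.int64(-67)), (np.int64(17), np.int64(7), np.int64(-96))]
322 [(np.int64(14), np.int64(-7), np.int64(-96)), (np.int64(-5), np.int64(-7), np.int64(-74)), (np.int64(-36), np.int64(-6), np.int64(-37)), (np.int64(-36), np.int64(0), np.int64(-37)), (np.int64(-35), np.int64(5), np.int64(-37)), (np.int64(-35), np.int64(9), np.int64(-37)), (np.int64(16), np.int64(7), np.int64(-98))]
```

```bash
python3 - <<'E'
from h import *
o,R,p=pose()
for c in("scene","top"):
    im,d=viewer.camera(c);W=pts(c,d);L=(W-p)@R*1000
    m=(d>0)&(abs(L[...,0])<14)&(abs(L[...,1])<45)&(L[...,2]>-130)&(L[...,2]<40)
    h,_=np.histogram(L[m][:,2],bins=np.arange(-130,41,10));print(c,m.sum(),h)
im,d,W=wrist();L=(W-p)@R*1000
m=(d>0)&(abs(L[...,0])<14)&(abs(L[...,1])<14)&(L[...,2]>-130)
for v in range(230,250): print(v,[tuple(L[v,u].round().astype(int).tolist()) for u in (303,308,340)])
c=viewer.get_calibration("wrist");print(np.round(c["T_tool_cam"],3),c["camera_matrix"])
E
```

```text
scene 128 [ 9  9  5 14 10  9  0  7 13  9  0 41  2  0  0  0  0]
top 0 [0 0 0 0 0 0 0 0 0 0 0 0 0 0 0 0 0]
230 [(11, -11, -16), (11, -8, -15), (10, 10, -14)]
231 [(10, -11, -14), (10, -8, -14), (10, 10, -15)]
232 [(9, -11, -14), (9, -8, -14), (9, 10, -14)]
233 [(9, -11, -16), (9, -8, -14), (9, 10, -14)]
234 [(8, -11, -14), (9, -8, -16), (9, 10, -15)]
235 [(7, -11, -14), (8, -8, -15), (8, 10, -14)]
236 [(7, -11, -15), (7, -8, -15), (7, 10, -15)]
237 [(7, -11, -15), (7, -8, -15), (7, 10, -16)]
238 [(6, -11, -15), (6, -8, -16), (6, 10, -16)]
239 [(5, -11, -15), (5, -8, -15), (5, 10, -14)]
240 [(4, -11, -15), (5, -8, -15), (5, 10, -15)]
241 [(4, -11, -15), (4, -8, -15), (4, 10, -15)]
242 [(11, -10, -31), (11, -7, -31), (11, 9, -32)]
243 [(12, -10, -33), (12, -7, -34), (12, 9, -34)]
244 [(12, -10, -35), (12, -7, -35), (12, 8, -35)]
245 [(11, -9, -36), (12, -7, -36), (12, 8, -36)]
246 [(12, -9, -37), (12, -7, -37), (12, 8, -37)]
247 [(11, -9, -37), (11, -7, -38), (12, 8, -38)]
248 [(11, -9, -39), (12, -7, -39), (11, 8, -39)]
249 [(12, -9, -40), (11, -7, -39), (12, 8, -41)]
[[ 0.001 -0.955 -0.297  0.077]
 [ 1.     0.001  0.    -0.   ]
 [ 0.    -0.297  0.955 -0.171]
 [ 0.     0.     0.     1.   ]] [[309.70691629   0.         322.40602264]
 [  0.         309.70691629 199.68129775]
 [  0.           0.           1.        ]]
```

The fingertips really end about 31 mm behind the reported TCP. The wrist and scene depth agree on this, so they closed above the tab. I'll open, go 39 mm lower and close again.

Request:
servo_tool([
  [70, 0, 0, 0, 0],
  [70, 0, 0, 0, 0],
  [70, 0, 0, 0, 0],
  [70, 0, 0, 0, 0],
  [70, 0, 0, 13, 0],
  [70, 0, 0, 13, 0],
  [70, 0, 0, 13, 0],
  [70, 0, 0, 0, 0],
  [10, 0, 0, 0, 0],
  [10, 0, 0, 0, 0],
  [10, 0, 0, 0, 0],
  [10, 0, 0, 0, 0],
  [10, 0, 0, 0, 0],
  [10, 0, 0, 0, 0],
])

```text
clock: 7.82
eef_pos: [0.4742, -0.0882, 0.0205]
tool_rot: [0.658, 0.753, -0.0, 0.0]
ft_force: [-2.6, -1.0, 5.8]
grip_width: 0.0228
grasp_force: 58.9
```

Request:
servo_tool([
  [10, -0.8, 0, -10.9, 0],
  [10, -1.5, 0, -10.8, 0],
  [10, -2.1, 0, -10.7, 0],
  [10, -2.7, 0, -10.6, 0],
  [10, -3.4, 0, -10.4, 0],
  [10, -4.0, 0, -10.2, 0],
  [10, -4.6, 0, -9.9, 0],
  [10, -5.2, 0, -9.6, 0],
  [10, 0, 0, 0, 0],
])

```text
clock: 8.95
eef_pos: [0.4775, -0.1122, 0.1035]
tool_rot: [0.658, 0.753, 0.0, -0.0]
ft_force: [-3.8, 0.7, -2.2]
grip_width: 0.0223
grasp_force: 60.3
```

```bash
python3 - <<'E'
from h import *
o,R,p=pose();print(p,o["ft_force"],o["grip_width"],o["grasp_force"])
im2,d=viewer.camera("scene");W=pts("scene",d)
im,dw,Ww=wrist()
save("l1",np.hstack([cv2.resize(im[:,160:480],(400,500)),cv2.resize(im2[110:260,190:310],(400,500))]))
E
```

```text
[ 0.4774507  -0.11223998  0.1035412 ] [-3.80143445  0.7217346  -2.18402026] 0.02233643589739336 60.322728753089905
```

View pics/l1.png

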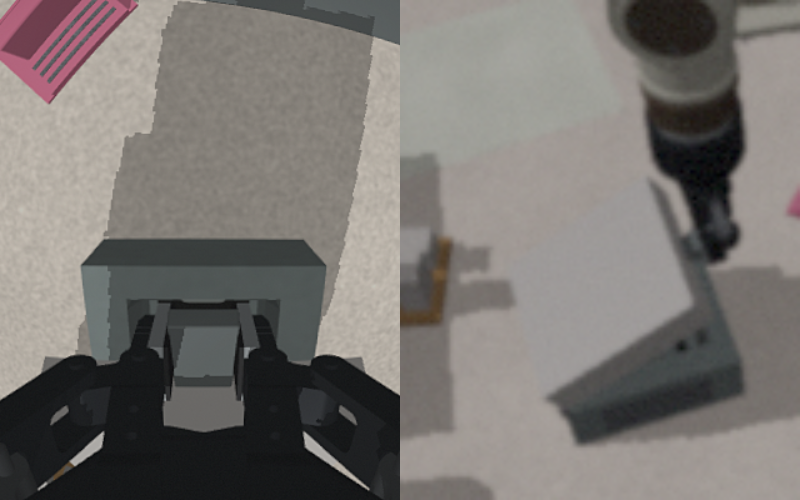

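The hood is open to about 28° with the tab between the fingers (wrist view at about (330,205)). The forces are small, so I'll carry on along the arc.

Request:
servo_tool([
  [10, -5.7, 0, -9.3, 0],
  [10, -6.3, 0, -8.9, 0],
  [10, -6.8, 0, -8.5, 0],
  [10, -7.3, 0, -8.1, 0],
  [10, -7.8, 0, -7.7, 0],
  [10, -8.2, 0, -7.2, 0],
  [10, -8.7, 0, -6.7, 0],
  [10, -9.0, 0, -6.1, 0],
  [10, -9.4, 0, -5.6, 0],
  [10, -9.7, 0, -5.0, 0],
  [10, -10.0, 0, -4.4, 0],
  [10, -10.2, 0, -3.8, 0],
  [10, 0, 0, 0, 0],
])

```text
clock: 10.68
eef_pos: [0.4908, -0.2116, 0.1845]
tool_rot: [0.658, 0.753, -0.001, 0.0]
ft_force: [-5.5, 1.5, -2.8]
grip_width: 0.0225
grasp_force: 67.9
```

Request:
servo_tool([
  [10, -10.5, 0, -3.2, 0],
  [10, -10.6, 0, -2.6, 0],
  [10, -10.8, 0, -1.9, 0],
  [10, -10.9, 0, -1.3, 0],
  [10, -10.9, 0, -0.6, 0],
  [10, -10.9, 0, 0, 0],
  [10, -10.9, 0, 0.7, 0],
  [10, -10.8, 0, 1.3, 0],
  [10, -10.7, 0, 2.0, 0],
  [10, -10.6, 0, 2.6, 0],
  [10, 0, 0, 0, 0],
])

```text
clock: 12.05
eef_pos: [0.5052, -0.3181, 0.1873]
tool_rot: [0.658, 0.753, -0.001, -0.0]
ft_force: [-6.1, 1.7, -3.5]
grip_width: 0.0228
grasp_force: 69.7
```

Request:
servo_tool([
  [50, 0, 0, 0, 0],
  [50, 0, 0, 0, 0],
  [50, 0, 0, 0, 0],
  [50, 0, 0, -30, 0],
  [50, 0, 0, -40, 0],
  [50, 0, 0, 0, 0],
])

```text
clock: 12.8
eef_pos: [0.5081, -0.3182, 0.2619]
tool_rot: [0.657, 0.754, 0.001, 0.005]
ft_force: [0.4, -0.0, 0.2]
grip_width: 0.05
grasp_force: 0.0
```

```bash
python3 - <<'E'
from h import *
o,R,p=pose();print(p)
im,d=viewer.camera("scene");W=pts("scene",d)
a=np.radians(7.8);bx=np.array([np.sin(a),-np.cos(a)]);c=np.array([.4875,-.191])
s=(W[...,:2]-c)@bx; t=(W[...,:2]-c)@np.array([np.cos(a),np.sin(a)])
m=(d>0)&(abs(t)<.06)&(s>.06)&(s<.2)&(W[...,2]>.09)&(W[...,2]<.2)
k=np.polyfit(W[...,2][m],s[m],1);print("tilt past upright",np.degrees(np.arctan(k[0])),m.sum())
save("l2",cv2.resize(im[110:300,150:350],(600,570)))
E
```

```text
[ 0.50806887 -0.31816432  0.26186672]
tilt past upright 18.86904928287213 180
```

View pics/l2.png

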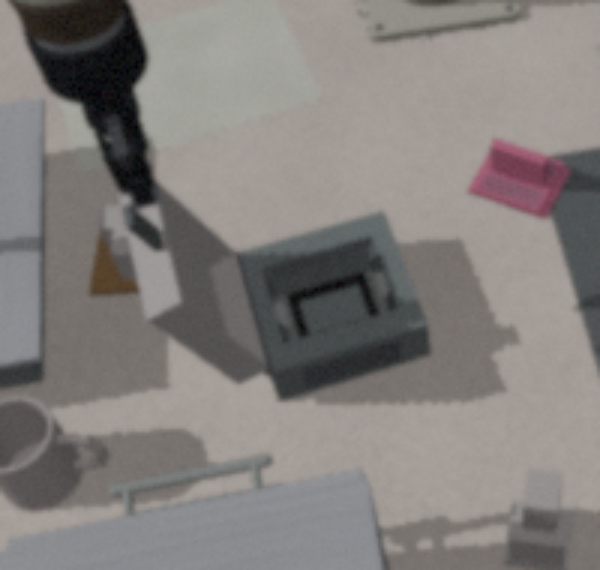

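The hood is at rest on its stop, 18.9° past upright, and the seat is open (in the crop at about (335,290)). Now to the cartridge.

Request:
servo_tool([
  [60, 49, 4.4, 0, 0],
  [60, 49, 4.4, 0, 0],
  [60, 49, 4.4, 0, 0],
  [60, 49, 4.4, 0, 0],
  [60, 49, 4.4, 0, 0],
  [60, 49, 4.4, 0, 0],
  [60, 49, 4.4, 0, 0],
  [60, 49, 4.4, 0, 0],
  [60, 49, 4.4, 0, 0],
  [60, 49, 4.4, 0, 0],
  [60, 49, 4.4, 0, 0],
  [60, 49, 4.4, 0, 0],
  [60, 49, 4.4, 0, -0.1],
  [60, 0, 0, 30, -0.17],
  [60, 0, 0, 30, -0.17],
  [60, 0, 0, 30, -0.17],
  [60, 0, 0, 30, -0.17],
  [60, 0, 0, 0, -0.17],
  [60, 0, 0, 0, -0.17],
  [60, 0, 0, 0, -0.17],
])

```text
clock: 15.35
eef_pos: [0.4754, 0.3217, 0.1358]
tool_rot: [0.069, 0.998, -0.001, -0.001]
ft_force: [0.4, 0.4, 0.4]
grip_width: 0.0599
grasp_force: 0.0
```

Request:
servo_tool([
  [60, 0, 0, 0, -0.17],
  [60, 0, 0, 0, 0],
])

```text
clock: 15.6
eef_pos: [0.4755, 0.3217, 0.1361]
tool_rot: [-0.012, 1.0, -0.0, -0.001]
ft_force: [-0.4, -0.1, -0.6]
grip_width: 0.0599
grasp_force: 0.0
```

```bash
python3 - <<'E'
from h import *
o,R,p=pose();print(p,yaw(R),o["joint_pos"].round(2))
im,d,W=wrist()
m=sel(W,d,.42,.53,.28,.36,.045,.062);a=rect(W[m][:,:2]);print("rib",m.sum(),a,W[m].mean(0))
q=sel(W,d,.41,.53,.26,.38,.004,.014);print("slab",q.sum(),rect(W[q][:,:2]))
print(to_tool(R,p,[*(a[0]/1000),p[2]]))
L=(W-p)@R*1000
f=(d>0)&(abs(L[...,0])<14)&(abs(L[...,1])<50)&(L[...,2]>-130)&(L[...,2]<10);print("tips",np.percentile(L[f][:,2],[90,99,100]),f.sum())
save("w3",im)
E
```

```text
[0.47549882 0.3217346  0.13609214] 91.34050731397771 [ 0.59  0.42  0.09  1.24 -0.    0.57]
rib 1187 (array([475.6, 320.7]), array([65.6, 13.3]), 1.5) [0.47403114 0.32080038 0.05468094]
slab 5194 (array([475.4, 321.3]), array([94.6, 76.7]), 1.4)
[-0.1 -1.   0. ]
tips [-54.69329786 -38.09624356 -32.51985495] 15242
```

View pics/w3.png

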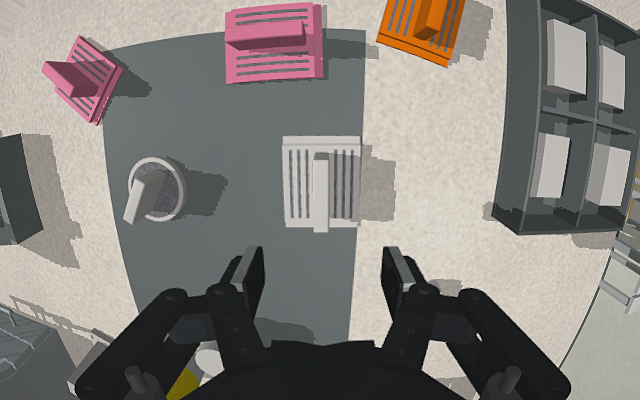

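The white cartridge is at (180,320) in the wrist view, squarely between the fingers. I'll go down and grip its rib.

Request:
servo_tool([
  [60, 0, -1, 30, 0],
  [60, 0, 0, 30, 0],
  [60, 0, 0, 30, 0],
  [60, 0, 0, 30, 0],
  [60, 0, 0, 16, 0],
  [60, 0, 0, 14, 0],
  [60, 0, 0, 0, 0],
  [2, 0, 0, 0, 0],
  [2, 0, 0, 0, 0],
  [2, 0, 0, 0, 0],
  [2, 0, 0, 0, 0],
  [2, 0, 0, 0, 0],
  [2, 0, 0, 0, 0],
  [2, 0, 0, 0, 0],
])

```text
clock: 17.4
eef_pos: [0.4769, 0.3216, -0.0117]
tool_rot: [-0.013, 1.0, 0.001, 0.001]
ft_force: [0.1, -0.1, 5.2]
grip_width: 0.0137
grasp_force: 59.2
```

Request:
servo_tool([
  [2, 0, 0, -15, 0],
  [2, 0, 0, -30, 0],
  [2, 0, 0, -45, 0],
  [2, 0, 0, -45, 0],
  [2, 0, -30, 0, 0],
  [2, 0, -50, 0, 0],
  [2, 0, -52, 0, 0],
  [2, 0, -52, 0, 0],
  [2, 0, -52, 0, 0],
  [2, 0, -52, 0, 0],
  [2, 0, -52, 0, 0],
  [2, 0, -52, 0, 0],
  [2, 0, -50, 0, 0],
  [2, 0, -40, 0, 0],
  [2, 0, -30, 0, 0],
  [2, 0, 0, 0, 0.18],
  [2, 0, 0, 0, 0.18],
  [2, 0, 0, 0, 0.18],
  [2, 0, 0, 0, 0.18],
  [2, 0, 0, 0, 0.18],
])

```text
clock: 19.9
eef_pos: [0.4886, -0.1906, 0.1225]
tool_rot: [0.426, 0.905, 0.0, -0.0]
ft_force: [0.0, 0.6, -0.9]
grip_width: 0.0137
grasp_force: 58.8
```

Request:
servo_tool([
  [2, 0, 0, 0, 0.18],
  [2, 0, 0, 0, 0.18],
  [2, 0, 0, 0, 0.18],
  [2, 0, 0, 0, 0.02],
  [2, 0, 0, 0, 0],
])

```text
clock: 20.52
eef_pos: [0.4889, -0.1907, 0.1224]
tool_rot: [0.657, 0.754, -0.0, -0.0]
ft_force: [0.8, 0.7, -1.4]
grip_width: 0.0134
grasp_force: 58.8
```

```bash
python3 - <<'E'
from h import *
o,R,p=pose();print(p,yaw(R),o["ft_force"],o["grip_width"],o["grasp_force"])
im,d,W=wrist();L=(W-p)@R*1000
m=(d>0)&(abs(L[...,0])<70)&(abs(L[...,1])<60)&(L[...,2]>-16)&(L[...,2]<25)
print("slab seen (tool)",m.sum(),rect(L[m][:,:2]/1000),np.percentile(L[m],[2,50,98],axis=0).round(1).tolist())
r=sel(W,d,.38,.6,-.3,-.09,.055,.065);print("rim wrist",r.sum(),rect(W[r][:,:2]))
for c in("top","scene"):
    i,dd=viewer.camera(c);V=pts(c,dd)
    r=sel(V,dd,.38,.6,-.3,-.08,.053,.067);print("rim",c,r.sum(),rect(V[r][:,:2]))
    l=(V-p)@R*1000;m=(dd>0)&(abs(l[...,0])<70)&(abs(l[...,1])<60)&(l[...,2]>-16)&(l[...,2]<25);print("slab",m.sum(),rect(l[m][:,:2]/1000) if m.sum()>5 else 0)
save("w4",im)
E
```

```text
[ 0.48889146 -0.19071638  0.12235377] 7.9190855990365385 [ 0.79613655  0.73288196 -1.43046505] 0.013421846997621369 58.77870976924896
slab seen (tool) 1721 (array([45.2,  0. ]), array([76. ,  8.8]), 89.9) [[41.1, -36.5, -16.0], [45.5, 1.2, -15.4], [49.4, 36.4, -14.1]]
rim wrist 12306 (array([ 488. , -191.9]), array([151.3, 161.5]), 7.8)
rim top 548 (array([ 488.6, -207.8]), array([150.7, 194.5]), 7.8)
slab 52 (array([40.4, -2. ]), array([71.6, 27.7]), 79.6)
rim scene 1355 (array([ 490.4, -206.2]), array([154.2, 193.3]), 7.3)
slab 94 (array([2.4, 1.3]), array([95., 76.]), 0.4)
```

View pics/w4.png

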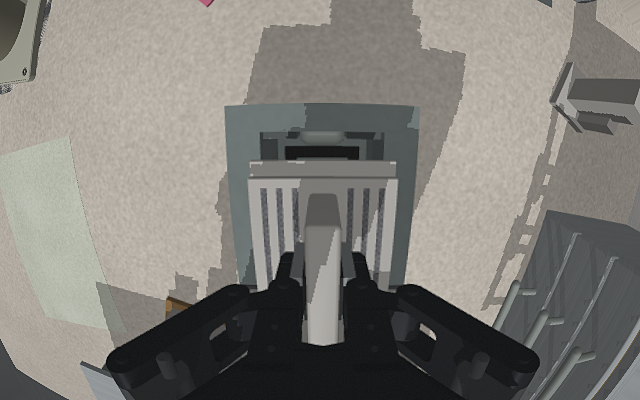

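Request:
servo_tool([
  [2, -2, -1, 0, 0],
  [2, 0, 0, 15, 0],
  [2, 0, 0, 20, 0],
  [2, 0, 0, 20, 0],
  [2, 0, 0, 12, 0],
  [2, 0, 0, 8, 0],
  [2, 0, 0, 8, 0],
  [2, 0, 0, 5, 0],
  [2, 0, 0, 0, 0],
])

```text
clock: 21.8
eef_pos: [0.4882, -0.1929, 0.0341]
tool_rot: [0.657, 0.754, -0.0, -0.0]
ft_force: [-0.1, -0.1, -0.7]
grip_width: 0.0134
grasp_force: 58.8
```

Request:
servo_tool([
  [2, 0, 0, 3, 0],
  [2, 0, 0, 2, 0],
  [2, 0, 0, 2, 0],
  [2, 0, 0, 0, 0],
])

```text
clock: 22.3
eef_pos: [0.4885, -0.1927, 0.0279]
tool_rot: [0.657, 0.754, 0.0, 0.0]
ft_force: [-1.3, 2.3, 4.4]
grip_width: 0.0131
grasp_force: 59.8
```

Request:
servo_tool([
  [2, 0, 0, 2, 0],
  [2, 0, 0, 2, 0],
  [2, 0, 0, 2, 0],
  [2, 0, 0, 2, 0],
  [2, 0, 0, 0, 0],
])

```text
clock: 22.92
eef_pos: [0.4885, -0.1928, 0.0187]
tool_rot: [0.657, 0.754, 0.0, -0.0]
ft_force: [1.8, 0.1, -3.2]
grip_width: 0.0129
grasp_force: 58.7
```

Request:
servo_tool([
  [2, 0, 0, 2, 0],
  [2, 0, 0, 2, 0],
  [2, 0, 0, 2, 0],
  [2, 0, 0, 0, 0],
])

```text
clock: 23.42
eef_pos: [0.4878, -0.1928, 0.0127]
tool_rot: [0.657, 0.754, -0.0, -0.001]
ft_force: [2.6, -0.1, -7.0]
grip_width: 0.0133
grasp_force: 59.3
```

Request:
servo_tool([
  [2, 0, 0, 2, 0],
  [2, 0, 0, 2, 0],
  [2, 0, 0, 1, 0],
  [2, 0, 0, 0, 0],
])

```text
clock: 23.92
eef_pos: [0.4882, -0.1931, 0.0087]
tool_rot: [0.657, 0.753, -0.0, 0.0]
ft_force: [-1.8, -0.3, 2.4]
grip_width: 0.0134
grasp_force: 60.5
```

Request:
servo_tool([
  [2, 0, 0, 1.5, 0],
  [2, 0, 0, 1.5, 0],
  [2, 0, 0, 0, 0],
  [2, 0, 0, 0, 0],
])

```text
clock: 24.42
eef_pos: [0.4882, -0.1931, 0.006]
tool_rot: [0.658, 0.753, -0.0, 0.0]
ft_force: [-4.5, 0.5, 7.4]
grip_width: 0.0134
grasp_force: 61.4
```

Request:
servo_tool([
  [2, 0, 0, 1, 0],
  [2, 0, 0, 0.5, 0],
  [2, 0, 0, 0, 0],
  [2, 0, 0, 0, 0],
  [2, 0, 0, 0, 0],
])

```text
clock: 25.05
eef_pos: [0.4882, -0.1931, 0.0048]
tool_rot: [0.657, 0.753, -0.0, 0.0]
ft_force: [-3.8, 1.7, 10.0]
grip_width: 0.0135
grasp_force: 61.7
```

```bash
python3 - <<'E'
from h import *
o,R,p=pose();print(p,o["ft_force"],o["grasp_force"])
im,d=viewer.camera("scene");W=pts("scene",d)
a=np.radians(7.8);bx=np.array([np.sin(a),-np.cos(a)]);c=np.array([.488,-.1919])
s=(W[...,:2]-c)@bx; t=(W[...,:2]-c)@np.array([np.cos(a),np.sin(a)])
m=(d>0)&(abs(t)<.06)&(s>.06)&(s<.2)&(W[...,2]>.09)&(W[...,2]<.2)
print("tilt",np.degrees(np.arctan(np.polyfit(W[...,2][m],s[m],1)[0])))
im,d,W=wrist();s=(W[...,:2]-c)@bx; t=(W[...,:2]-c)@np.array([np.cos(a),np.sin(a)])
m=(d>0)&(s>-.038)&(s<-.02)&(abs(t)<.036)&(abs(t)>.012)&(W[...,2]<.05);print("slab top z",np.median(W[m][:,2]),m.sum())
m=(d>0)&(s>-.078)&(s<-.062)&(abs(t)<.06);print("rim z",np.median(W[m][:,2]))
save("fin",im)
E
```

```text
[ 0.48823994 -0.19313214  0.00484999] [-3.78698346  1.71323662 10.02649732] 61.72938108444214
tilt 18.987492760787898
slab top z 0.026757120842758837 3108
rim z 0.05995378431924372
```

View pics/fin.png

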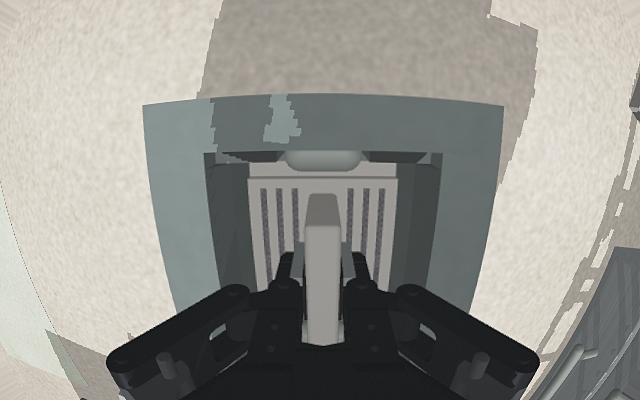

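The cartridge is seated with the roller over its lip (160,322). Its underside is at about 17 mm, so the seal is pressed about 5.5 mm, and the hood is still open.

```bash
python3 -c "
from workcell import bot
print(bot.job_done())"
```

```text
the job is handed in; nothing more can be done
None
```

I handed the job in at about 25 s: the hood rests open on its stop, and the white cartridge is clicked in and still held by its rib. The arm presses it down with about 10 N, squashing the seal about 5.5 mm, and I touched nothing else on the table.

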